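# Start the hold-down's two clamp screws and back out the crossed one

### The job

Clamp the wood block under the green hold-down with its red-knobbed screws; one of the two has a crossed thread, and nobody knows which. Start each screw gently clockwise: the one that stiffens early is crossed, so stop as soon as you feel it, do not force it, and back it out fully to its upper stop; wind the other, which keeps running freely, fully home onto the block. Leave the turned stub, the dark red wood block and the wax tin beside it where they are.

Things in the scene. Friction and masses are not known exactly. Their poses are not given: they have to be found in the camera images.
- hold_down: green hold-down fixed on the bench: base plate 130 x 232 x 12 mm, bridge along its y axis (46 x 212 mm, top 122 mm above the bench) over a fixed pale wood block 118 x 152 x 56 mm. Origin at the centre of the base's underside, z up. The clamp screws stand upright in the bridge at x = 0, y = +62 mm (left) and -62 mm (right). Exactly one of them, left or right, is crossed
- left_screw (a joint): angle of the left screw, rad: 0 = backed out to its upper stop, grows clockwise seen from above, 2.6 = home, pad on the block; sinks 2.5 mm per rad, stays where left. A sound screw turns at about 0.05 N m throughout; a crossed one stiffens somewhere between 0.7 and 1.1 rad like a 1 N m/rad spring. About 0.4 rad (0.4 N m) past that the thread is spoilt; it cannot come home
- right_screw (a joint): angle of the right screw, rad: 0 = backed out to its upper stop, grows clockwise seen from above, 2.6 = home, pad on the block; sinks 2.5 mm per rad, stays where left. A sound screw turns at about 0.05 N m throughout; a crossed one stiffens somewhere between 0.7 and 1.1 rad like a 1 N m/rad spring. About 0.4 rad (0.4 N m) past that the thread is spoilt; it cannot come home
- left_screw_grip (a point): TCP point on the left screw's axis, 10 mm under the top of its red knob; turns and sinks with it. The knob is a square block 34 x 34 x 28 mm high, flats square to this point's x and y (four ways to grip from above), a white index mark on top towards the point's -x. Its underside is 18 mm below this point and 16 mm above the bridge at angle 0. At angle 0 the point's axes match hold_down's
- right_screw_grip (a point): TCP point on the right screw's axis, 10 mm under the top of its red knob; turns and sinks with it. The knob is a square block 34 x 34 x 28 mm high, flats square to this point's x and y (four ways to grip from above), a white index mark on top towards the point's -x. Its underside is 18 mm below this point and 16 mm above the bridge at angle 0. At angle 0 the point's axes match hold_down's
- stub: turned wooden stub, a spindle shape 140 mm long and about 30 mm thick, lying left of the hold-down; bystander. Origin at the centre of its underside
- cube: dark red wood block 38 x 40 x 46 mm high, standing in front of the hold-down; bystander. Origin at the centre of its underside
- tin: round brown wax tin, 77 mm across and 40 mm high, standing right of the hold-down; bystander. Origin at the centre of its underside

How it is judged:
By the outcome, as a careful person would: the job done as asked, in the order asked, and still so for the second after the job is handed in, with the robot touching nothing.
It also fails if it takes over 67 s, if anything falls off the work surface, if the arm or the gripper's body presses on something with over 40 N, if the wrist force passes 120 N, or if a joint passes its speed limit or range.

### The arm

A 6-joint arm with a two-finger parallel gripper is mounted at the origin on a cart in front of the work surface, level with it; the furniture and walls round the work are solid. World frame = base frame: x ahead of the robot, y to its left, z up, the work surface at z = 0. Lengths are in mm, angles in rad, forces in N, time in s.
With the tool pointing down it reaches from about 250 to 775 mm from the base axis. Payload 4 kg.
Tool frame: the origin (TCP) lies between the finger pads, 19 mm behind the fingertips; this is the grasp point; z points along the fingers, y is the line along which they close (so a half turn about z gives the same grasp; the last joint's range is limited). The gripper opens to 94 mm and grips with 3 to 60 N. Pads are 16 mm wide; open, the fingers measure 119 mm over their backs; the gripper's body (75 mm by 177 mm) begins 78 mm behind the grasp point.
Start: joints at [1.008, 0.087, 1.371, -0, 1.684, -0.103], TCP at [244.084, 492.891, 224.306] pointing down, gripper open.
Joint ranges: [-3.1, 3.1], [-0.76, 2.03], [0.27, 2.55], [-1.08, 4.22], [0.17, 2.65], [-2.57, 2.57]. Speed limits (rad/s): [2.79, 2.79, 3.14, 3.14, 3.14, 3.14].

### API

Orientations are given as a 3x3 rotation matrix whose columns are the frame's x, y, z axes.
In Python, from station import env, optics gives the robot as it stands. The module is installed in compiled form; this text tells all that it offers.
- The arm moves only by the tool arm_command, never from a script. Its argument "moves" is a list that holds one entry, the list of rows, each a list of 7 numbers: the turn, a rotation vector about the tool's x, y, z in rad, then the shift along the tool's x, y, z in mm, then the opening, from -1 (shut) to 1 (fully open). A call has 1 to 12 rows; each row shifts and turns the commanded pose from where the row before left it, along the tool's axes as they then stand; what a row does not reach is not made up. A row lasts 1/12 s, in which the tool goes at most 41.7 mm and 7.16 degrees, less where a joint would pass 70% of its speed; a pose out of reach is approached as far as the arm can. A call with a gripper value outside its range is refused whole. The fingers move at their own pace and stop on an object; the grip force is fixed at half the most. Time passes only in rows, so rows that do not move let the fingers close. It gives the time, the measured TCP pose, the force, the opening and the grip force at its end, in the units of the state.
- env.get_obs(): the state, without advancing time (a new reading comes with each control period).
- optics.grab_frame(name): name is "side" or "top"; returns the picture (384x512x3 uint8, red, green, blue); there is no depth.
- optics.camera_info(name): a dict with "fx", "fy", "cx", "cy" (pixels), "k1" (the pictures are not rectified: a ray, as slopes to the right and down, at radius r is drawn at 1 + k1 r^2 times it, then the intrinsics apply), "R" (3x3) and "t" (3): a world point X has camera coordinates R X + t. Camera axes: x right, y down, z forward; pixel columns grow to the right and rows downward; lengths in mm; the calibration is good to about 2 mm. A picture is of the moment at which its call begins. camera_info takes no time and is no camera call.
- env.finish_job(): hands the job in; it is judged then, once.
The state is a dict: "time": time; "joint_positions": joint angles; "joint_velocities": joint speeds; "joint_efforts": joint torques, N m; "ee_pos": TCP position; "orientation": TCP orientation; "ft_force": force on the tool from outside, world axes, zero at the start; "ft_torque": the same for the moment, N m; "width": opening from 0.0 (shut) to 1.0 (fully open); "grasp_force": force on a finger pad.
Only numpy, scipy, OpenCV 4.12 (cv2) and the standard library are available. Lean on these libraries where they do the work, as an engineer would, in place of code of your own. Each camera call takes 0.05 s, during which the arm holds its last target. There are 200 camera calls.

## Working session

There is one attempt and no reset: what is moved stays moved. The work goes in short steps, Python scripts to look and compute and a tool call to move; the robot and the scene stay as the last step left them, time stands still between calls to the robot, and variables do not carry over. Pictures are saved under pics/ and viewed, at most 10 in all, crops included, and the job is handed in when it is done.

Besides the shell and the picture viewer there is one more tool, called as name(argument=value, ...) on one line, values as JSON. arm_command: Moves the arm, as the interface text tells. Its arguments: {"type":"object","properties":{"moves":{"type":"array"}},"required":["moves"]}

```bash
mkdir -p pics
python3 - <<'E'
from station import env, optics
import cv2
for n in("top","side"):
    cv2.imwrite(f"pics/{n}0.png",optics.grab_frame(n)[:,:,::-1])
    print(n,optics.camera_info(n))
o=env.get_obs();print(o)
E
```

```text
top {'fx': 479.4971986390835, 'fy': 479.4971986390835, 'cx': 255.9684450227552, 'cy': 191.44601097135651, 'k1': -0.06993191199504528, 'R': array([[-8.67928159e-02, -9.96225983e-01, -8.93410295e-04],
       [-9.74107491e-01,  8.50536747e-02, -2.09476656e-01],
       [ 2.08762075e-01, -1.73107912e-02, -9.77813240e-01]]), 't': array([   1.54422557,  603.30924141, 1278.08609288])}
side {'fx': 366.70940790584336, 'fy': 366.70940790584336, 'cx': 258.7338937091363, 'cy': 190.41153905299143, 'k1': -0.1218611271009756, 'R': array([[-0.9995171 , -0.0250143 ,  0.01843484],
       [-0.02825514,  0.48476005, -0.87419068],
       [ 0.0129308 , -0.87428941, -0.48523274]]), 't': array([602.2733473 , 159.77409306, 855.27995892])}
{'time': 0.1, 'joint_positions': array([ 1.00788378e+00,  8.79143891e-02,  1.37208313e+00,  5.01103340e-06,
        1.68361112e+00, -1.03087235e-01]), 'joint_velocities': array([ 8.87125684e-04, -1.59642614e-03, -4.69188808e-03,  1.09442155e-03,
        9.83203169e-05,  3.91191311e-04]), 'joint_efforts': array([ 2.25237891e-03, -3.41253269e+01, -3.03303730e+01,  7.20033422e-02,
        3.04701249e-02, -6.95545918e-05]), 'ee_pos': array([243.83832703, 492.48760085, 223.2131368 ]), 'orientation': array([[-8.96130170e-01,  4.43789987e-01, -1.08004364e-03],
       [ 4.43791250e-01,  8.96128578e-01, -1.70226882e-03],
       [ 2.12408118e-04, -2.00476836e-03, -9.99997968e-01]]), 'ft_force': array([-0.49213833, -0.14008718, -0.25604399]), 'ft_torque': array([-0.00959926, -0.02403135,  0.01211004]), 'grasp_force': 0.0, 'width': 1.0012386347025661}
```

View pics/top0.png

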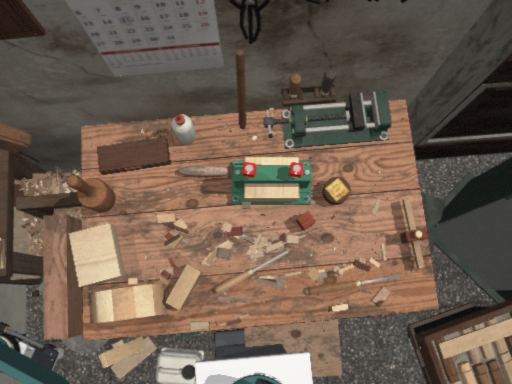

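View pics/side0.png

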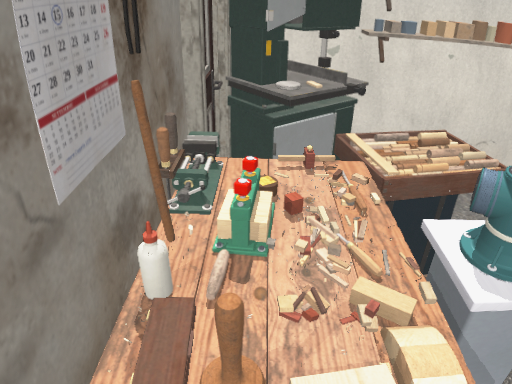

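Run:
```python
import cv2
t=cv2.imread("pics/top0.png")[145:215,220:330]; s=cv2.imread("pics/side0.png")[145:265,200:300]
cv2.imwrite("pics/tc.png",cv2.resize(t,None,fx=7,fy=7,interpolation=cv2.INTER_CUBIC))
cv2.imwrite("pics/sc.png",cv2.resize(s,None,fx=5,fy=5,interpolation=cv2.INTER_CUBIC))
```

```text
(no output)
```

View pics/tc.png

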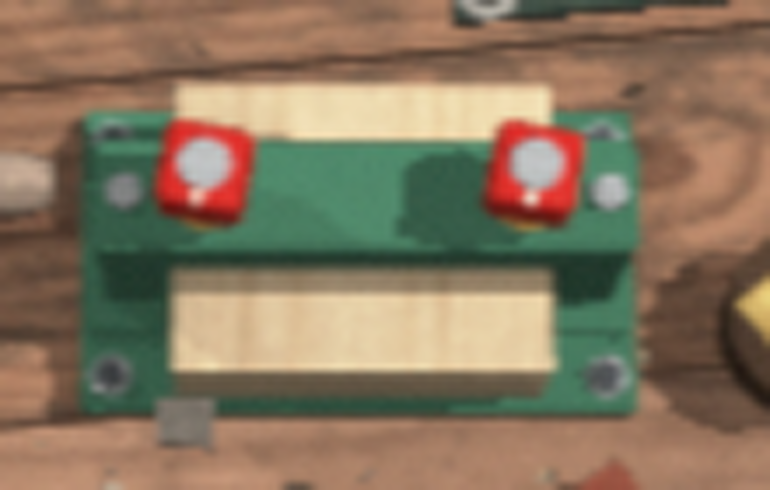

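View pics/sc.png

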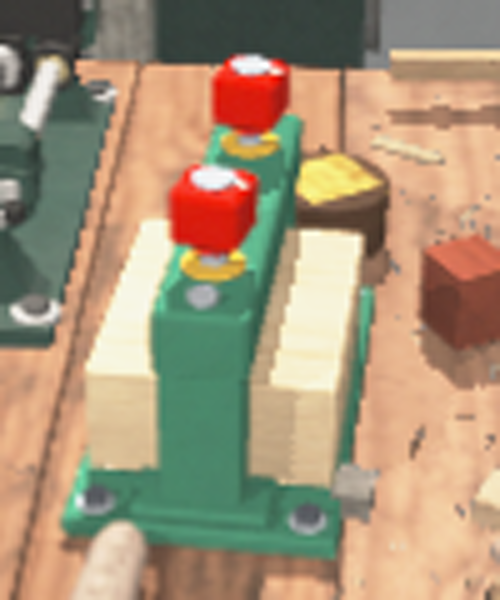

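```bash
cat > h.py <<'E'
import numpy as np, cv2
from station import env, optics
def back(n,px,z):
    c=optics.camera_info(n);R,t=c["R"],c["t"]
    d=(np.array(px,float)-[c["cx"],c["cy"]])/[c["fx"],c["fy"]]
    u=d.copy()
    for _ in range(20): u=d/(1+c["k1"]*(u**2).sum(-1,keepdims=True))
    r=np.c_[u,np.ones(len(u))]@R; C=-R.T@t
    return C+r*((z-C[2])/r[:,2])[:,None]
tc=lambda p:[220,145]+(np.array(p,float)+.5)/7-.5
sc=lambda p:[200,145]+(np.array(p,float)+.5)/5-.5
E
python3 - <<'E'
from h import *
np.set_printoptions(precision=1,suppress=True)
print(back("top",tc([[203,163],[537,163]]),166))
print("idx",back("top",tc([[197,196],[531,198]]),166))
k=back("top",tc([[175,120],[255,133],[241,215],[162,208],[508,120],[584,133],[571,217],[491,208]]),166)
print("knob corners",k,k[:4].mean(0),k[4:].mean(0))
for q in(k[:4],k[4:]): print([np.degrees(np.arctan2(*(q[(i+1)%4]-q[i])[[1,0]])) for i in range(4)],[np.linalg.norm(q[(i+1)%4]-q[i]) for i in range(4)])
b=back("top",tc([[85,112],[633,112],[637,408],[82,407]]),12);print("base",b,b.mean(0))
print("screwheads",back("top",tc([[110,375],[606,375]]),12),back("top",tc([[124,190],[610,190]]),122))
print("side discs",back("side",sc([[211,179],[250,66]]),166))
print("cube,tin,stub",back("top",[[306,220]],46),back("top",[[337,189]],40))
E
```

```text
[[ 643.7  -35.3  166. ]
 [ 632.9 -159.4  166. ]]
idx [[ 631.3  -32.   166. ]
 [ 619.7 -155.7  166. ]]
knob corners [[ 661.2  -26.3  166. ]
 [ 653.6  -55.6  166. ]
 [ 622.6  -47.7  166. ]
 [ 627.8  -18.7  166. ]
 [ 650.4 -150.3  166. ]
 [ 642.9 -178.1  166. ]
 [ 611.2 -169.8  166. ]
 [ 617.2 -140.5  166. ]] [641.3 -37.1 166. ] [ 630.4 -159.7  166. ]
[np.float64(-104.55545445298729), np.float64(165.66130114031935), np.float64(79.78810336843169), np.float64(-12.800166867789953)] [np.float64(30.32643998513775), np.float64(31.976751651333405), np.float64(29.48373721020714), np.float64(34.2255862468483)]
[np.float64(-105.02838333246314), np.float64(165.33220282347898), np.float64(78.41112229334709), np.float64(-16.439699533295364)] [np.float64(28.782252241210944), np.float64(32.80574630437388), np.float64(29.89497086662681), np.float64(34.60913378176906)]
base [[ 711.3   11.4   12. ]
 [ 691.3 -218.9   12. ]
 [ 564.8 -206.5   12. ]
 [ 585.2   22.3   12. ]] [638.1 -97.9  12. ]
screwheads [[ 597.7    9.7   12. ]
 [ 579.8 -195.2   12. ]] [[ 647.4   -4.3  122. ]
 [ 631.1 -191.1  122. ]]
side discs [[ 644.3  -38.7  166. ]
 [ 632.8 -163.4  166. ]]
cube,tin,stub [[ 511.2 -183.8   46. ]] [[ 593.2 -282.6   40. ]]
```

arm_command(moves=[[[0,0,0,-20,-10,0,1],[0,0,0,-29,-14.5,0,1],[0,0,0,-29,-14.5,0,1],[0,0,0,-29,-14.5,0,1],[0,0,0,-29,-14.5,0,1],[0,0,0,-29,-14.5,0,1],[0,0,0,-29,-14.5,0,1],[0,0,0,-29,-14.5,0,1],[0,0,0,-29,-14.5,0,1],[0,0,0,-29,-14.5,0,1],[0,0,0,-29,-14.5,0,1],[0,0,0,-29,-14.5,0,1]]])

```text
time: 1.1
ee_pos: [473.1, 189.1, 223.8]
orientation: [[-0.896, 0.444, -0.001], [0.444, 0.896, -0.0], [0.001, -0.0, -1.0]]
ft_force: [0.2, 1.1, 0.2]
width: 1.001
grasp_force: 0.0
```

arm_command(moves=[[[0,0,0,-29,-14.5,0,1],[0,0,0,-29,-14.5,0,1],[0,0,0,-29,-14.5,0,1],[0,0,0,-29,-14.5,0,1],[0,0,0,-29,-14.5,0,1],[0,0,0,-29,-14.5,0,1],[0,0,0,-29,-14.5,0,1],[0,0,0,-20,-10,0,1],[0,0,0,-20,-10,0,1],[0,0,-0.1,0,0,0,1],[0,0,-0.1,0,0,0,1],[0,0,0,0,0,0,1]]])

```text
time: 2.1
ee_pos: [636.4, -26.8, 223.1]
orientation: [[-0.967, 0.256, -0.002], [0.256, 0.967, 0.0], [0.002, -0.0, -1.0]]
ft_force: [-1.2, 0.6, 0.5]
width: 1.0
grasp_force: 0.0
```

arm_command(moves=[[[0,0,0,-9.2,-7.1,0,1],[0,0,0,0,0,15,1],[0,0,0,0,0,20,1],[0,0,0,0,0,20,1],[0,0,0,0,0,12,1],[0,0,0,0,0,0,1],[0,0,0,0,0,0,1]]])

```text
time: 2.68
ee_pos: [643.3, -35.4, 156.6]
orientation: [[-0.966, 0.258, -0.002], [0.258, 0.966, 0.0], [0.002, -0.0, -1.0]]
ft_force: [-0.8, -0.3, -0.8]
width: 1.0
grasp_force: 0.0
```

Run:
```python
from h import *
s=optics.grab_frame("side")[:,:,::-1][110:260,170:330]; t=optics.grab_frame("top")[:,:,::-1][130:230,200:330]
s=cv2.resize(s,(430,403),interpolation=2);t=cv2.resize(t,(370,285),interpolation=2)
o=np.zeros((403,800,3),np.uint8);o[:,:430]=s;o[:285,430:]=t
cv2.imwrite("pics/g1.png",o);b=env.get_obs();print(b["ft_force"],b["ft_torque"],b["ee_pos"],b["joint_positions"])
```

```text
[-0.05542409 -0.36136115  0.39559682] [-0.03902298  0.02218674  0.00519364] [644.38216213 -35.53455282 158.85826195] [-1.42897518e-01  3.16946385e-01  1.22958477e+00 -1.45061517e-05
  1.59252876e+00 -1.45347285e+00]
```

View pics/g1.png

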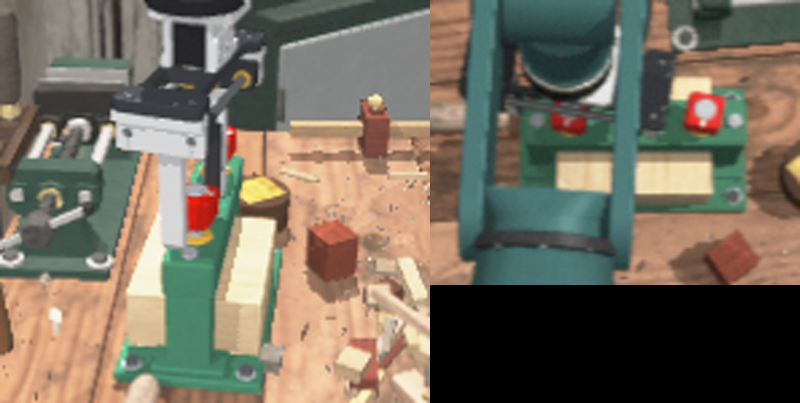

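arm_command(moves=[[[0,0,0,0,0,1,-1],[0,0,0,0,0,0,-1],[0,0,0,0,0,0,-1],[0,0,0,0,0,0,-1],[0,0,0,0,0,0,-1],[0,0,0,0,0,0,-1],[0,0,0,0,0,0,-1],[0,0,0,0,0,0,-1],[0,0,0,0,0,0,-1],[0,0,0,0,0,0,-1]]])

```text
time: 3.62
ee_pos: [643.5, -35.6, 156.3]
orientation: [[-0.966, 0.257, -0.0], [0.257, 0.966, -0.0], [0.0, -0.0, -1.0]]
ft_force: [-0.7, -0.9, -0.2]
width: 0.363
grasp_force: 29.9
```

```bash
cat > o.py <<'E'
from h import *
b=env.get_obs();O=b["orientation"]
print("t",b["time"],"F",b["ft_force"].round(1),"T",b["ft_torque"].round(3),"p",b["ee_pos"].round(1),"head cw",round(float(np.arctan2(O[0,1],O[1,1])),3),"j6",b["joint_positions"][5].round(3),"w",b["width"]*94,b["grasp_force"])
E
python3 o.py
```

```text
t 3.6167 F [-0.7 -0.9 -0.2] T [-0.176  0.052  0.041] p [643.5 -35.6 156.3] head cw 0.26 j6 -1.454 w 34.12444672825453 29.94925707578659
```

arm_command(moves=[[[0,0,0.08,0,0,0.2,-1],[0,0,0.08,0,0,0.2,-1],[0,0,0.08,0,0,0.2,-1],[0,0,0.08,0,0,0.2,-1],[0,0,0,0,0,0,-1],[0,0,0,0,0,0,-1]]])

```text
time: 4.12
ee_pos: [643.5, -35.6, 155.5]
orientation: [[-0.837, 0.546, -0.0], [0.546, 0.837, -0.0], [-0.0, -0.0, -1.0]]
ft_force: [0.8, -0.6, -0.5]
width: 0.358
grasp_force: 30.0
```

```bash
python3 o.py
```

```text
t 4.1167 F [ 0.8 -0.6 -0.5] T [-0.187  0.054 -0.003] p [643.5 -35.6 155.5] head cw 0.578 j6 -1.136 w 33.64179767703867 29.95228260755539
```

arm_command(moves=[[[0,0,0.08,0,0,0.2,-1],[0,0,0.08,0,0,0.2,-1],[0,0,0,0,0,0,-1],[0,0,0,0,0,0,-1]]])

```text
time: 4.45
ee_pos: [643.5, -35.7, 155.0]
orientation: [[-0.74, 0.672, -0.0], [0.672, 0.74, -0.0], [-0.0, -0.0, -1.0]]
ft_force: [-0.9, -1.2, -0.4]
width: 0.363
grasp_force: 30.0
```

```bash
python3 o.py
```

```text
t 4.45 F [-0.9 -1.2 -0.4] T [-0.244  0.154 -0.105] p [643.5 -35.7 155. ] head cw 0.737 j6 -0.977 w 34.133781625149815 29.952136874198914
```

```bash
cat > a.py <<'E'
from h import *
T=[];F=[]
for i in range(6):
    optics.grab_frame("side");b=env.get_obs();T.append(b["ft_torque"]);F.append(b["ft_force"])
O=b["orientation"];print("t",b["time"],"T",np.mean(T,0).round(3),"+-",np.std(T,0).round(3),"F",np.mean(F,0).round(2),"ang",round(float(np.arctan2(O[0,1],O[1,1]))-.087,3),b["width"]*94,"z",b["ee_pos"][2])
E
python3 a.py
```

```text
t 4.75 T [-0.33   0.156  0.014] +- [0.048 0.031 0.058] F [-0.8  -1.86  0.23] ang 0.652 33.86857089463075 z 155.05707242288676
```

arm_command(moves=[[[0,0,0.08,0,0,0.2,-1],[0,0,0.04,0,0,0.1,-1],[0,0,0,0,0,0,-1]]])

```text
time: 5.0
ee_pos: [643.5, -35.7, 154.8]
orientation: [[-0.652, 0.758, -0.0], [0.758, 0.652, -0.0], [-0.0, -0.0, -1.0]]
ft_force: [-0.7, -2.6, -0.1]
width: 0.36
grasp_force: 29.9
```

```bash
python3 a.py
```

```text
t 5.3 T [-0.515  0.195  0.001] +- [0.036 0.044 0.025] F [-1.23 -2.19  0.14] ang 0.772 33.69766408573136 z 154.76471336902614
```

arm_command(moves=[[[0,0,0.05,0,0,0.12,-1],[0,0,0.05,0,0,0.12,-1],[0,0,0,0,0,0,-1]]])

```text
time: 5.55
ee_pos: [643.5, -35.7, 154.5]
orientation: [[-0.573, 0.819, -0.0], [0.819, 0.573, -0.0], [-0.0, -0.0, -1.0]]
ft_force: [-2.7, -3.8, -0.2]
width: 0.361
grasp_force: 29.9
```

```bash
python3 a.py
```

```text
t 5.85 T [-0.661  0.18   0.083] +- [0.046 0.024 0.028] F [-1.74 -3.46  0.13] ang 0.872 34.088955986553096 z 154.51305964826548
```

arm_command(moves=[[[0,0,0.05,0,0,0.12,-1],[0,0,0.05,0,0,0.12,-1],[0,0,0,0,0,0,-1]]])

```text
time: 6.1
ee_pos: [643.5, -35.7, 154.3]
orientation: [[-0.489, 0.872, -0.0], [0.872, 0.489, -0.001], [-0.0, -0.0, -1.0]]
ft_force: [-2.5, -4.7, 0.6]
width: 0.357
grasp_force: 30.0
```

```bash
python3 a.py
```

```text
t 6.4 T [-0.823  0.164  0.12 ] +- [0.029 0.019 0.021] F [-2.77 -4.7   0.12] ang 0.972 33.891945888401 z 154.28483619759214
```

arm_command(moves=[[[0,0,0,-0.4,-0.7,0,-1],[0,0,0.06,0,0,0.15,-1],[0,0,0,0,0,0,-1]]])

```text
time: 6.65
ee_pos: [643.5, -35.7, 154.2]
orientation: [[-0.436, 0.9, 0.001], [0.9, 0.436, 0.001], [0.0, 0.001, -1.0]]
ft_force: [-0.5, -3.1, -0.7]
width: 0.359
grasp_force: 30.0
```

```bash
python3 a.py
```

```text
t 6.95 T [-0.492 -0.235  0.191] +- [0.031 0.039 0.034] F [-0.59 -2.31 -0.97] ang 1.032 33.844706237292975 z 154.19599757286431
```

arm_command(moves=[[[0,0,-0.1,0,0,-0.25,-1],[0,0,-0.1,0,0,-0.25,-1],[0,0,-0.1,0,0,-0.25,-1],[0,0,-0.1,0,0,-0.25,-1],[0,0,-0.1,0,0,-0.25,-1],[0,0,-0.1,0,0,-0.25,-1],[0,0,-0.1,0,0,-0.25,-1],[0,0,-0.1,0,0,-0.25,-1],[0,0,-0.1,0,0,-0.25,-1],[0,0,0,0,0,0,-1]]])

```text
time: 7.78
ee_pos: [643.5, -35.6, 156.4]
orientation: [[-0.976, 0.216, 0.001], [0.216, 0.976, 0.001], [-0.0, 0.001, -1.0]]
ft_force: [0.2, -1.4, -0.9]
width: 0.359
grasp_force: 30.0
```

```bash
python3 a.py
```

```text
t 8.0833 T [-0.133 -0.273  0.022] +- [0.068 0.059 0.048] F [ 1.56 -0.69 -1.15] ang 0.134 34.013621771965404 z 156.3729234189285
```

arm_command(moves=[[[0,0,-0.06,0,0,-0.15,-1],[0,0,-0.06,0,0,-0.15,-1],[0,0,0,0,0,0,-1]]])

```text
time: 8.33
ee_pos: [643.5, -35.6, 156.7]
orientation: [[-0.995, 0.099, 0.001], [0.099, 0.995, 0.001], [-0.001, 0.001, -1.0]]
ft_force: [2.7, -0.1, -1.5]
width: 0.359
grasp_force: 30.0
```

```bash
python3 a.py
```

```text
t 8.6333 T [ 0.115 -0.531  0.004] +- [0.062 0.05  0.032] F [ 2.87  0.36 -1.94] ang 0.013 34.17961075458808 z 156.69424156694336
```

arm_command(moves=[[[0,0,-0.05,0,0,0,-1],[0,0,-0.03,0,0,0,-1],[0,0,0,0,0,0,-1]]])

```text
time: 8.88
ee_pos: [643.2, -35.6, 156.7]
orientation: [[-1.0, 0.022, 0.0], [0.022, 1.0, 0.001], [-0.0, 0.001, -1.0]]
ft_force: [2.9, 1.9, -1.2]
width: 0.363
grasp_force: 30.8
```

```bash
python3 a.py
```

```text
t 9.1833 T [ 0.518 -0.451 -1.058] +- [0.058 0.021 0.05 ] F [ 2.81  2.84 -1.24] ang -0.066 34.08310534072871 z 156.77927095317494
```

arm_command(moves=[[[0,0,0,0,0,0,1],[0,0,0,0,0,0,1],[0,0,0,0,0,0,1],[0,0,0,0,0,0,1],[0,0,0,0,0,0,1],[0,0,0,0,0,0,1],[0,0,0,0,0,-10,1],[0,0,0,0,0,-25,1],[0,0,0,0,0,-25,1],[0,0,0,0,0,0,1]]])

```text
time: 10.02
ee_pos: [645.5, -36.5, 224.2]
orientation: [[-1.0, 0.02, 0.011], [0.02, 1.0, -0.002], [-0.011, -0.002, -1.0]]
ft_force: [0.3, -1.0, 1.4]
width: 0.989
grasp_force: 0.0
```

arm_command(moves=[[[0,0,0,1.6,-24.7,0,1],[0,0,0,1.6,-24.7,0,1],[0,0,0,1.6,-24.7,0,1],[0,0,0,1.6,-24.7,0,1],[0,0,0,1.6,-24.7,0,1],[0,0,0.12,0,0,0,1],[0,0,0.12,0,0,0,1],[0,0,0,0,0,0,1],[0,0,0,0,0,0,1]]])

```text
time: 10.77
ee_pos: [632.6, -159.5, 216.7]
orientation: [[-0.967, 0.254, -0.0], [0.254, 0.967, 0.0], [0.0, 0.0, -1.0]]
ft_force: [-0.1, 0.1, -0.4]
width: 1.002
grasp_force: 0.0
```

```bash
python3 a.py
python3 - <<'E'
from h import *
t=optics.grab_frame("top")[:,:,::-1]; s=optics.grab_frame("side")[:,:,::-1][145:265,190:300]
o=np.zeros((480,790,3),np.uint8);o[:480,:440]=cv2.resize(s,(440,480),interpolation=2);o[:350,440:]=cv2.resize(t[145:215,230:300],(350,350),interpolation=2)
cv2.imwrite("pics/g2.png",o);print(env.get_obs()["ee_pos"],env.get_obs()["joint_positions"][5])
E
```

```text
t 11.0667 T [-0.    -0.011 -0.012] +- [0.031 0.026 0.035] F [ 0.34  0.16 -0.06] ang 0.171 94.31758442418925 z 216.72740957041822
[ 632.75981499 -159.15612779  216.7239277 ] -1.6451773442952538
```

View pics/g2.png

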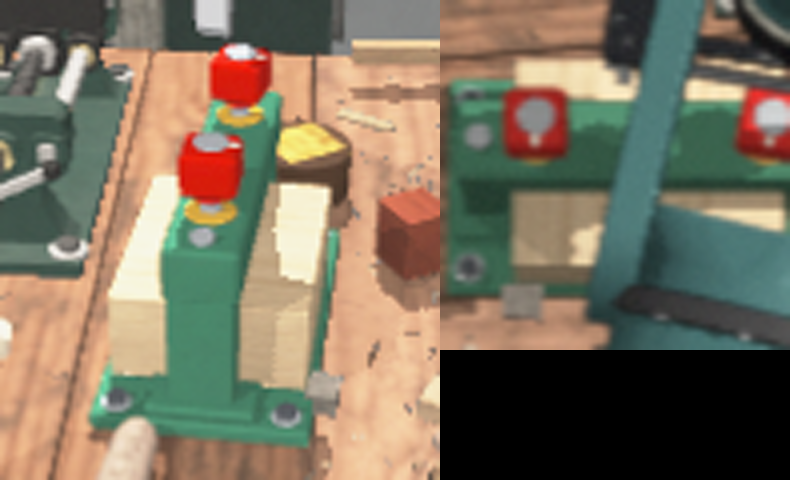

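arm_command(moves=[[[0,0,0,0,0,15,1],[0,0,0,0,0,20,1],[0,0,0,0,0,16,1],[0,0,0,0,0,9.5,1],[0,0,0,0,0,0,-1],[0,0,0,0,0,0,-1],[0,0,0,0,0,0,-1],[0,0,0,0,0,0,-1],[0,0,0,0,0,0,-1],[0,0,0,0,0,0,-1],[0,0,0,0,0,0,-1],[0,0,0,0,0,0,-1]]])

```text
time: 12.17
ee_pos: [632.8, -159.4, 156.5]
orientation: [[-0.966, 0.257, 0.001], [0.257, 0.966, -0.0], [-0.001, 0.0, -1.0]]
ft_force: [0.1, -0.5, 0.4]
width: 0.469
grasp_force: 0.0
```

```bash
python3 a.py
```

```text
t 12.4667 T [ 0.008 -0.008 -0.032] +- [0.107 0.048 0.019] F [-0.03  0.48  0.28] ang 0.173 33.653882446121294 z 156.2502272664822
```

arm_command(moves=[[[0,0,0.08,0,0,0.2,-1],[0,0,0.08,0,0,0.2,-1],[0,0,0.08,0,0,0.2,-1],[0,0,0.08,0,0,0.2,-1],[0,0,0.08,0,0,0.2,-1],[0,0,0.08,0,0,0.2,-1],[0,0,0,0,0,0,-1]]])

```text
time: 13.05
ee_pos: [632.6, -159.5, 155.1]
orientation: [[-0.738, 0.675, -0.0], [0.675, 0.738, -0.0], [0.0, -0.0, -1.0]]
ft_force: [0.1, -0.7, 0.2]
width: 0.358
grasp_force: 30.0
```

```bash
python3 a.py
```

```text
t 13.35 T [-0.002  0.077 -0.029] +- [0.031 0.041 0.022] F [-0.48  0.09  0.51] ang 0.652 34.030050183035684 z 155.03922378951594
```

Now the critical range in small steps.

arm_command(moves=[[[0,0,0.08,0,0,0.2,-1],[0,0,0.08,0,0,0.2,-1],[0,0,0.04,0,0,0.1,-1],[0,0,0,0,0,0,-1]]])

```text
time: 13.68
ee_pos: [632.6, -159.5, 154.6]
orientation: [[-0.59, 0.807, -0.0], [0.807, 0.59, -0.0], [-0.0, -0.0, -1.0]]
ft_force: [-0.4, -0.3, 0.6]
width: 0.361
grasp_force: 30.0
```

```bash
python3 a.py
```

```text
t 13.9833 T [-0.091  0.235 -0.009] +- [0.043 0.022 0.018] F [-0.79 -0.41  1.35] ang 0.852 33.81059530670175 z 154.55080323283389
```

arm_command(moves=[[[0,0,0.08,0,0,0.2,-1],[0,0,0.07,0,0,0.18,-1],[0,0,0,0,0,0,-1]]])

```text
time: 14.23
ee_pos: [632.5, -159.6, 154.2]
orientation: [[-0.462, 0.887, -0.0], [0.887, 0.462, -0.0], [-0.0, -0.0, -1.0]]
ft_force: [-0.9, -0.4, 2.3]
width: 0.358
grasp_force: 30.0
```

```bash
python3 a.py
```

```text
t 14.5333 T [-0.218  0.407 -0.008] +- [0.056 0.042 0.04 ] F [-1.62 -0.58  1.81] ang 1.002 33.98996384185551 z 154.15834462759764
```

arm_command(moves=[[[0,0,0.08,0,0,0.2,-1],[0,0,0.07,0,0,0.18,-1],[0,0,0,0,0,0,-1]]])

```text
time: 14.78
ee_pos: [632.5, -159.6, 153.8]
orientation: [[-0.324, 0.946, -0.001], [0.946, 0.324, -0.0], [-0.0, -0.001, -1.0]]
ft_force: [-2.9, -1.0, 1.9]
width: 0.36
grasp_force: 30.0
```

```bash
python3 a.py
```

```text
t 15.0833 T [-0.29   0.64  -0.025] +- [0.047 0.055 0.033] F [-3.17 -1.28  1.94] ang 1.152 33.605663731302535 z 153.79898473087488
```

arm_command(moves=[[[0,0,0.08,0,0,0.2,-1],[0,0,0.07,0,0,0.18,-1],[0,0,0,0,0,0,-1]]])

```text
time: 15.33
ee_pos: [632.4, -159.6, 153.4]
orientation: [[-0.179, 0.984, -0.001], [0.984, 0.179, -0.0], [-0.0, -0.001, -1.0]]
ft_force: [-4.4, -2.1, 2.7]
width: 0.363
grasp_force: 30.0
```

```bash
python3 a.py
```

```text
t 15.6333 T [-0.407  0.914 -0.009] +- [0.039 0.055 0.027] F [-4.46 -2.3   2.89] ang 1.302 33.845642000833486 z 153.4045444612718
```

arm_command(moves=[[[0,0,0,-0.3,-1,-0.3,-1],[0,0,0.1,0,0,0.25,-1],[0,0,0.1,0,0,0.25,-1],[0,0,0.1,0,0,0.25,-1],[0,0,0.1,0,0,0.25,-1],[0,0,0.1,0,0,0.25,-1],[0,0,0,0,0,0,-1]]])

```text
time: 16.22
ee_pos: [632.1, -159.6, 152.2]
orientation: [[0.314, 0.949, 0.001], [0.949, -0.314, 0.001], [0.001, 0.0, -1.0]]
ft_force: [-3.8, -1.6, -0.1]
width: 0.358
grasp_force: 30.0
```

```bash
python3 a.py
```

```text
t 16.5167 T [-0.227  0.463 -0.023] +- [0.035 0.075 0.031] F [-1.6  -1.02  0.98] ang 1.801 33.30497260310515 z 152.2004590949615
```

arm_command(moves=[[[0,0,0.1,0,0,0.25,-1],[0,0,0.1,0,0,0.25,-1],[0,0,0.1,0,0,0.25,-1],[0,0,0.1,0,0,0.25,-1],[0,0,0.1,0,0,0.25,-1],[0,0,0.1,0,0,0.25,-1],[0,0,0.1,0,0,0.25,-1],[0,0,0,0,0,0,-1]]])

```text
time: 17.18
ee_pos: [631.8, -159.4, 150.4]
orientation: [[0.852, 0.524, -0.0], [0.524, -0.852, 0.001], [0.0, -0.001, -1.0]]
ft_force: [-2.2, 0.1, 0.0]
width: 0.36
grasp_force: 30.0
```

```bash
python3 a.py
```

```text
t 17.4833 T [0.069 0.499 0.011] +- [0.05  0.027 0.039] F [-2.39  0.47  0.32] ang 2.501 33.93634056482475 z 150.4500349038916
```

arm_command(moves=[[[0,0,0.06,0,0,0.15,-1],[0,0,0.05,0,0,0.1,-1],[0,0,0,0,0,0,-1]]])

```text
time: 17.73
ee_pos: [631.7, -159.4, 150.2]
orientation: [[0.903, 0.429, -0.0], [0.429, -0.903, 0.001], [0.0, -0.001, -1.0]]
ft_force: [-2.2, 0.9, 0.1]
width: 0.362
grasp_force: 30.0
```

```bash
python3 a.py
```

```text
t 18.0333 T [0.316 0.536 0.308] +- [0.064 0.037 0.063] F [-1.79  1.84 -0.23] ang 2.611 33.927953337873575 z 150.1981748904547
```

arm_command(moves=[[[0,0,0.04,0,0,0,-1],[0,0,0,0,0,0,-1],[0,0,0,0,0,0,-1]]])

```text
time: 18.28
ee_pos: [631.5, -159.5, 150.2]
orientation: [[0.919, 0.393, -0.001], [0.393, -0.919, 0.001], [-0.001, -0.001, -1.0]]
ft_force: [-3.0, 2.1, 0.5]
width: 0.361
grasp_force: 30.5
```

```bash
python3 a.py
```

```text
t 18.5833 T [0.448 0.76  0.983] +- [0.057 0.056 0.055] F [-3.43  2.54 -0.4 ] ang 2.652 33.87987878942354 z 150.18421814131815
```

arm_command(moves=[[[0,0,0,0,0,0,1],[0,0,0,0,0,0,1],[0,0,0,0,0,0,1],[0,0,0,0,0,0,1],[0,0,0,0,0,0,1],[0,0,0,0,0,0,1],[0,0,0,0,0,-10,1],[0,0,0,0,0,-25,1],[0,0,0,0,0,-30,1],[0,0,0,0,0,-30,1],[0,0,0,0,0,-10,1]]])

```text
time: 19.5
ee_pos: [633.4, -160.4, 262.3]
orientation: [[0.92, 0.391, 0.01], [0.391, -0.92, -0.003], [0.007, 0.007, -1.0]]
ft_force: [0.2, 0.4, 0.6]
width: 0.998
grasp_force: 0.0
```

arm_command(moves=[[[0,0,0,-23,-9.8,0,1],[0,0,0,-23,-9.8,0,1],[0,0,0,-23,-9.8,0,1],[0,0,0,-23,-9.8,0,1],[0,0,0,-23,-9.8,0,1],[0,0,0,-23,-9.8,0,1],[0,0,0,-23,-9.8,0,1],[0,0,0,-23,-9.8,0,1],[0,0,0,0,0,0,1],[0,0,0,0,0,0,1]]])

```text
time: 20.33
ee_pos: [431.3, -159.7, 255.7]
orientation: [[0.921, 0.39, 0.002], [0.39, -0.921, -0.0], [0.001, 0.001, -1.0]]
ft_force: [0.6, -1.1, -0.6]
width: 0.999
grasp_force: 0.0
```

Run:
```python
from h import *
t=optics.grab_frame("top")[:,:,::-1]
cv2.imwrite("pics/end.png",cv2.resize(t[145:235,215:355],None,fx=5.5,fy=5.5,interpolation=2))
```

```text
(no output)
```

View pics/end.png

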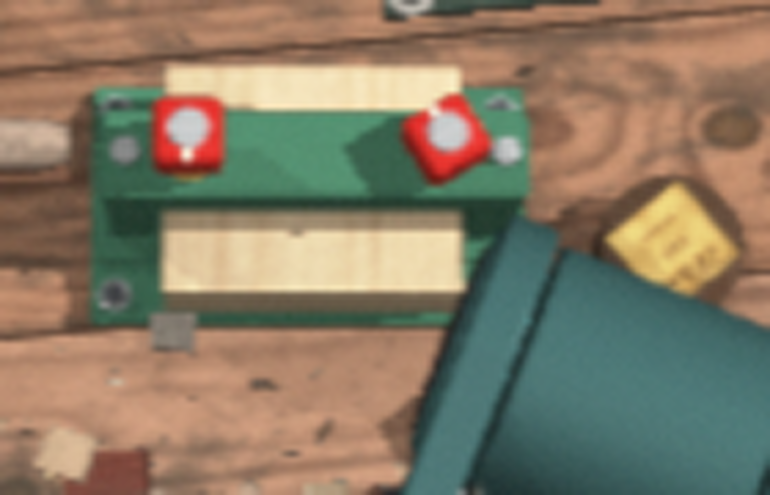

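The left knob sits square at its upper stop, with its index mark at (187,153) under the disc at (188,127). The right knob is turned about 150°, with its mark at (435,108) and disc at (449,130). The tin and stub have not moved.

```bash
python3 -c "
from station import env
print(env.finish_job())"
```

```text
the job is handed in; nothing more can be done
None
```

The job is handed in: the left screw was the crossed one, stopped about 0.15 rad into the stiffening and backed out to its upper stop, and the right screw ran freely and is wound fully home onto the block; the tin and stub sit where they were, but the arm hid the dark red block in the last picture, so I did not check it there.

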